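Lock the return-filter cartridge into the injector tester's tank

TASK

Take the filter cartridge out of its stand, fit it in the bayonet neck on top of the tank and lock it: feel for the notches with light pressure, push down against the spring, then turn clockwise about a quarter turn until it is fully home against its stop. Use only light hand force, never jam it, leave the other things on the bench where they are, and let go.

Things in the scene. Friction and masses are not known exactly. Their poses are not given: they have to be found in the camera images.
- cartridge: Filter cartridge, 115 mm tall, 0.2 kg, upright in its stand at first. Origin: centre of its foot; z up its axis; x along wing grip and lugs; a half turn looks the same. Filter body 34 mm across (foot chamfered to 28) up to 44 mm, cone to a 40.4 mm spigot from 50 to 74.5 mm, head disc 64 mm across from 74.5 to 84.5 mm, wing grip above.
- wing (a point): Centre of the cartridge's black wing grip, 99.5 mm above the foot; axes as the cartridge's. The wing is 56 mm long (x), 12 mm thick (y), and stands 30 mm up from the head disc (84.5 to 114.5 mm above the foot). Grip its two flat sides from above and push and turn with it.
- lugs (a point): On the cartridge's axis at the underside of its two bayonet lugs, 60 mm above the foot; axes as the cartridge's. Lugs at +x and -x, under the ends of the wing, reach out to 26 mm from the axis, 7 mm wide, 5 mm high.
- head_under (a point): On the cartridge's axis at the underside of the head disc, 74.5 mm above the foot; axes as the cartridge's. Its height over neck_top tells how far in the cartridge is: 14.5 mm with the lugs resting on the neck's flange, 5.5 or less to turn, 1.5 mm at the locked stop; at 0 the head strikes the neck.
- neck_top (a point): Centre of the flat top of the bayonet neck, 110 mm above the bench; z up, axes as the tank's. Steel ring 68 mm across, 42 mm bore, 4 mm flange with two opposite notches 11 mm wide, 28 mm out from the axis. They lie near the tank's x axis, but the ring is clamped turned up to 0.35 rad (20 degrees) either way: not measured here, seen from above or felt (lugs drop in).
- neck_cam (a point): On the neck's axis 8 mm below its top, axes as the tank's. Under the flange, cams lead from each notch clockwise (seen from above): in the first 77 degrees or so they draw the lugs down 4 mm, then run level to a stop at 90 degrees from the notch. Anticlockwise is blocked. Friction on the cams holds the cartridge where it is let go.
- valve_plate (a point): On the neck's axis 63 mm below its top, axes as the tank's: rest height of a spring-loaded plate that meets the cartridge's foot when head_under is 11.5 mm over neck_top. It pushes back with 6 N at first, 12 N at the locked depth (0.6 N per mm), and lifts the cartridge if it is let go unlocked.
- tank: Fixed grey steel tank, 200 mm (x) by 260 mm (y), lid 92 mm high; origin at the centre of its underside. The neck is at x -20, y -50 mm. A breather, two brass unions and a gauge stand on the lid's other half (y 15 to 105 mm), up to 54 mm above the lid.
- stand: Fixed grey plastic block 85 x 85 x 30 mm with a bore 37 mm across and 26 mm deep in its middle; origin at the centre of its underside. The cartridge stands in the bore, its foot 4 mm above the bench.
- oil_bottle: Bystander: white plastic bottle, 42 mm across, 115 mm tall, loose; origin at the centre of its underside.
- injector: Bystander: a steel fuel injector about 160 mm long and 30 mm wide, lying loose along its x; origin under its middle.
- union_nut: Bystander: loose brass ring nut, 34 mm across, 16 mm high; origin at the centre of its underside.
Things that resemble listed ones, but are neither listed nor needed, are in the scene too. Of the things like the cartridge, leave any that is turquoise or yellow; of the rest the larger one is meant.

How it is judged (in metres and radians):
On the way, in this order (a step that is already met when the one before it is completed fails the run):
1. the cartridge is lifted out and held above the neck, not yet in it (z of cartridge in the frame of neck_top above 0 m and horizontal distance between cartridge and neck_top below 0.03 m), for 0.05 s.
2. both lugs have gone down through the notches and the spring is pushed (z of head_under in the frame of neck_top below 0.008 m and horizontal distance between head_under and neck_top below 0.003 m), for 0.05 s.
At the end, for the whole second after the job is handed in: The cartridge sits upright (within 0.06 rad) and centred (within 3 mm) in the neck, at rest, locked by its own lugs with the underside of its head no more than 2.2 mm above the neck's top (it is 1.5 mm at the stop), which it keeps against the spring with nothing holding it (z of head_under in the frame of neck_top between -0.001 and 0.0022 m and horizontal distance between head_under and neck_top below 0.003 m and angle between cartridge's own z axis and vertical below 0.06 rad and linear speed of cartridge below 0.01 m/s); the robot touches nothing.
It fails at once if the cartridge is forced: its contacts with neck, spring plate and tank together exceed 60 N (contact force between cartridge and tank above 60 N).
It fails at once if the oil bottle is moved by more than 30 mm (distance of oil_bottle from where it was at the start of the episode above 0.03 m).
It fails at once if the injector is moved by more than 30 mm (distance of injector from where it was at the start of the episode above 0.03 m).
It fails at once if the union nut is moved by more than 30 mm (distance of union_nut from where it was at the start of the episode above 0.03 m).
It also fails if it takes over 72 s, if anything falls off the work surface, if the arm or the gripper's body presses on something with over 40 N, if the wrist force passes 120 N, or if a joint passes its speed limit or range.

ROBOT

A 7-joint arm with a two-finger parallel gripper is mounted at the origin on the work surface. World frame = base frame: x ahead of the robot, y to its left, z up, the work surface at z = 0. Lengths are in mm, angles in rad, forces in N, time in s.
With the tool pointing down it reaches from about 400 to 875 mm from the base axis. Payload 19.3 kg.
Tool frame: the origin (TCP) lies at the very end of the fingers, on their centre line; the grasp point (between the pads) lies 19 mm behind it (grip_point_offset is the z of the grasp point in the tool frame, in mm); z points along the fingers, x is the direction in which the jaws open and shut, and the axes are right-handed (so a half turn about z gives the same grasp; the last joint's range is limited). The gripper opens to 85 mm and grips with 20 to 120 N. Pads are 22 mm wide; open, the fingers measure 114 mm over their backs; the gripper's body (76 mm by 85 mm) begins 54 mm behind the grasp point. The pads swing forward as they close: fully open they stand 13 mm farther back than shut.
Start: joints at [-1.381, 0.521, -0.036, 1.599, 0.021, 1.021, -0.113], TCP at [160.574, 604.011, 198.791] pointing down, gripper open.
Joint ranges: [-2.91, 2.91], [-0.3, 2.13], [-1.5, 1.42], [0.17, 2.43], [-1.26, 4.41], [0.16, 1.93], [-2.52, 2.52]. Speed limits (rad/s): [1.89, 1.89, 2.39, 2.39, 3.01, 3.01, 3.01].

INTERFACE

Orientations are given as a 3x3 rotation matrix whose columns are the frame's x, y, z axes.
In Python, from workcell import movep, movel, goto_joints, open_gripper, clamp, wait, inverse_kinematics, read_state, camera, PlanningError, finish_job, grip_point_offset gives the robot as it stands. Calls block until the motion is done:
- movep(position, orientation): joint-space move of the TCP to a pose.
- movel(position, frame=None, max_speed=150, guard=None): straight line of the TCP; frame=None keeps the orientation; max_speed is the mean speed in mm/s. With guard (N) it stops when the force on the tool has changed by that much, and returns True; else False.
- goto_joints(angles): joint-space move.
- open_gripper() and clamp(): open the fingers fully, or close them until they stop; the grip force is fixed at half the most.
- wait(seconds).
- inverse_kinematics(position, orientation): joint angles nearest the present ones, or None.
- read_state(): the state.
- camera(name): name is "scene" or "top" or "wrist"; returns a dict with "image" (480x640x3 uint8, blue, green, red), "range_z" (480x640 float32, mm along the optical axis (not along the pixel's ray), 0 where there is no reading), "fx", "fy", "cx", "cy" (pixels), "cam_to_world" (4x4, takes a point from camera to world coordinates). Camera axes: x right, y up, looking along -z (the intrinsics and any distortion apply to the point x, -y, -z); pixel columns grow to the right and rows downward; lengths in mm; the calibration is good to about 2 mm. A picture is of the moment at which its call begins.
A pose or a line that the arm cannot do raises PlanningError and nothing moves.
- finish_job(): hands the job in, once; it reports no verdict.
The state is a dict: "time": time; "qpos": joint angles; "qvel": joint speeds; "joint_efforts": joint torques, N m; "eef_pos": TCP position; "tool_rot": TCP orientation; "ft_force": force on the tool from outside, world axes, zero at the start; "torque": the same for the moment, N m; "finger_gap": finger opening in mm.
Only numpy, scipy, OpenCV 4.12 (cv2) and the standard library are available. Lean on these libraries where they do the work, as an engineer would, in place of code of your own. Each camera call takes 0.05 s, during which the arm holds its last target.

## Working session

There is one attempt and no reset: what is moved stays moved. The work goes in short steps, each a Python script; the robot and the scene stay as the last script left them, time stands still between calls to the robot, and variables do not carry over. Pictures are saved under pics/ and viewed, and the job is handed in when it is done.

```bash
ls; mkdir -p pics; python3 - <<'E'
from workcell import *
import cv2,pickle
s=read_state(); print(s['time'],s['eef_pos'],s['tool_rot'],s['finger_gap'],s['ft_force'],grip_point_offset)
for n in ['scene','top','wrist']:
    c=camera(n); cv2.imwrite(f'pics/{n}0.png',c['image']); pickle.dump(c,open(f'{n}0.pkl','wb'))
    print(n,c['fx'],c['fy'],c['cx'],c['cy'],c['cam_to_world'].round(3).tolist(),[k for k in c])
E
```

```text
pics
0.0 [160.49052399 603.65830693 198.22835557] [[ 2.56868204e-01  9.66446421e-01 -2.01571484e-04]
 [ 9.66445782e-01 -2.56868267e-01 -1.11563541e-03]
 [-1.12997917e-03  9.17633553e-05 -9.99999357e-01]] 85.36985570557769 [ 0.91652258 -0.09866516  0.03282182] -18.700000000000003
scene 545.9416849467542 545.9416849467542 317.7603664828218 240.3974355085203 [[0.768, -0.548, 0.332, 847.072], [0.641, 0.647, -0.413, -464.148], [0.012, 0.53, 0.848, 912.357], [0.0, 0.0, 0.0, 1.0]] ['image', 'range_z', 'fx', 'fy', 'cx', 'cy', 'cam_to_world']
top 590.3038866215738 590.3038866215738 315.38931865445636 250.44229366184396 [[0.008, 0.998, -0.059, 454.354], [-1.0, 0.008, 0.003, -74.031], [0.004, 0.059, 0.998, 1092.806], [0.0, 0.0, 0.0, 1.0]] ['image', 'range_z', 'fx', 'fy', 'cx', 'cy', 'cam_to_world']
wrist 372.7341616317916 372.7341616317916 323.3140588202902 232.65951198807787 [[0.257, -0.913, -0.316, 78.631], [0.966, 0.243, 0.084, 625.846], [0.001, -0.327, 0.945, 373.159], [0.0, 0.0, 0.0, 1.0]] ['image', 'range_z', 'fx', 'fy', 'cx', 'cy', 'cam_to_world']
```

View pics/scene0.png

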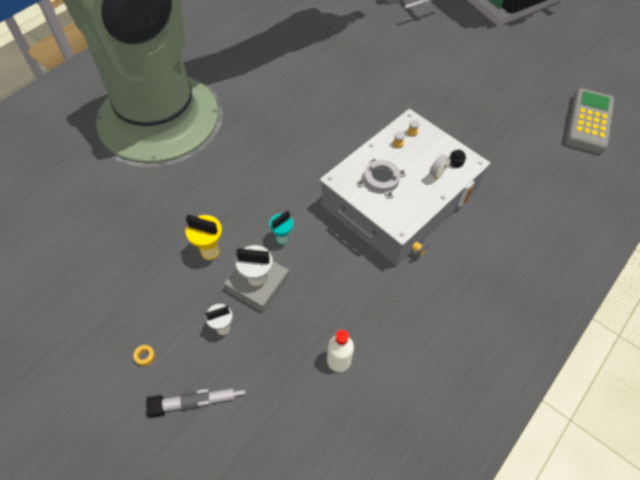

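View pics/top0.png

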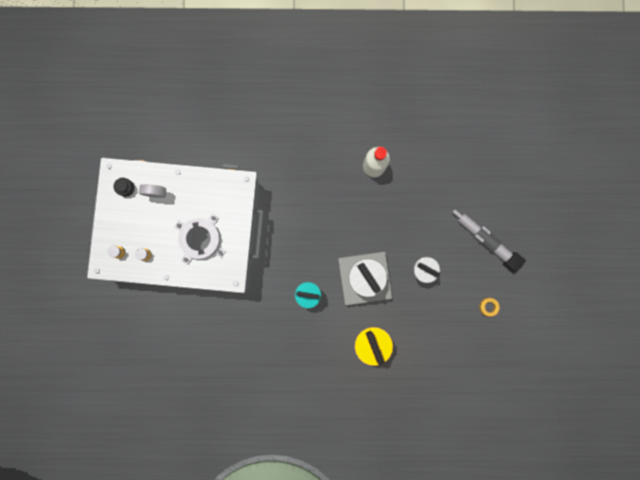

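View pics/wrist0.png

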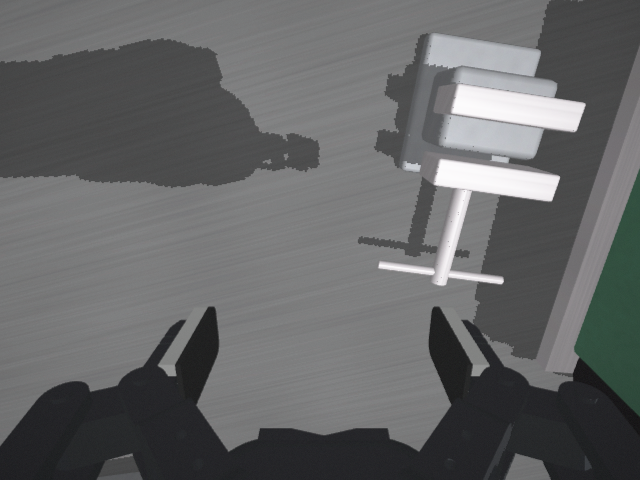

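The scene view has four cartridge-like things. In the top view they are white in a stand (368,278), small loose white (427,270), turquoise (308,295) and yellow (374,346). Turquoise and yellow are excluded. Of the two white ones, the one in the stand is the larger, so it's the one meant. I'll check that in an enlarged crop and measure it.

```bash
cat > h.py <<'E'
import numpy as np,cv2,pickle
def ray(c,u,v,z):
    T=c['cam_to_world']; d=np.array([(u-c['cx'])/c['fx'],-(v-c['cy'])/c['fy'],-1.0]); d=T[:3,:3]@d
    o=T[:3,3]; return o+d*(z-o[2])/d[2]
def proj(c,p):
    T=c['cam_to_world']; q=T[:3,:3].T@(np.array(p,float)-T[:3,3]); return np.array([c['cx']+c['fx']*q[0]/-q[2], c['cy']-c['fy']*q[1]/-q[2]])
E
python3 - <<'E'
from h import *
c=pickle.load(open('top0.pkl','rb')); im=c['image']
a=cv2.resize(im[225:365,290:450],None,fx=4.5,fy=4,interpolation=cv2.INTER_CUBIC)
a=cv2.resize(im[225:365,290:450],None,fx=4,fy=4,interpolation=cv2.INTER_CUBIC); cv2.imwrite('pics/c1.png',a)
b=cv2.resize(im[150:300,80:270],None,fx=4,fy=4,interpolation=cv2.INTER_CUBIC); cv2.imwrite('pics/c2.png',b)
# wing
g=im.max(2); roi=np.zeros_like(g); cv2.circle(roi,(368,278),17,255,-1)
m=((g<60)&(roi>0)).astype(np.uint8)
r=cv2.minAreaRect(np.argwhere(m)[:,::-1].astype(np.float32)); print(r)
M=cv2.moments(m,True); print('wing',M['m10']/M['m00'],M['m01']/M['m00'])
for zt in (118.5,): 
    P=np.array([ray(c,*p,zt) for p in cv2.boxPoints(r)]); print(P.round(1)); print(P.mean(0))
print('z range', c['range_z'][278,368], (c['cam_to_world']@np.array([0,0,-c['range_z'][278,368],1]))[2])
# disc
w=((im.min(2)>150)).astype(np.uint8)
for (u,v) in((368,278),(427,270)):
    roi=np.zeros_like(g); cv2.circle(roi,(u,v),24,1,-1)
    cs,_=cv2.findContours(w*roi,0,2); k=cv2.convexHull(np.vstack([x for x in cs if len(x)>8])); (x,y),rr=cv2.minEnclosingCircle(k); e=cv2.fitEllipse(k)
    print('disc',x,y,rr,e, ray(c,e[0][0],e[0][1],88.5))
E
```

```text
((368.65380859375, 277.73077392578125), (30.23116111755371, 4.714951515197754), 56.30992889404297)
wing 369.0131578947368 278.61842105263156
[[ 486.  -148.4  118.5]
 [ 490.3 -154.8  118.5]
 [ 449.1 -182.6  118.5]
 [ 444.8 -176.2  118.5]]
[ 467.53995181 -165.49926485  118.5       ]
z range 974.6547 119.85115955596052
disc 367.8541564941406 277.90521240234375 23.854442596435547 ((365.6141052246094, 276.70306396484375), (41.28654098510742, 47.770816802978516), 30.423595428466797) [ 469.62384526 -163.15713667   88.5       ]
disc 426.43524169921875 269.377685546875 12.885906219482422 ((426.4473571777344, 269.4010925292969), (25.511241912841797, 25.650218963623047), 136.9269561767578) [ 482.88795264 -266.70696881   88.5       ]
```

View pics/c1.png

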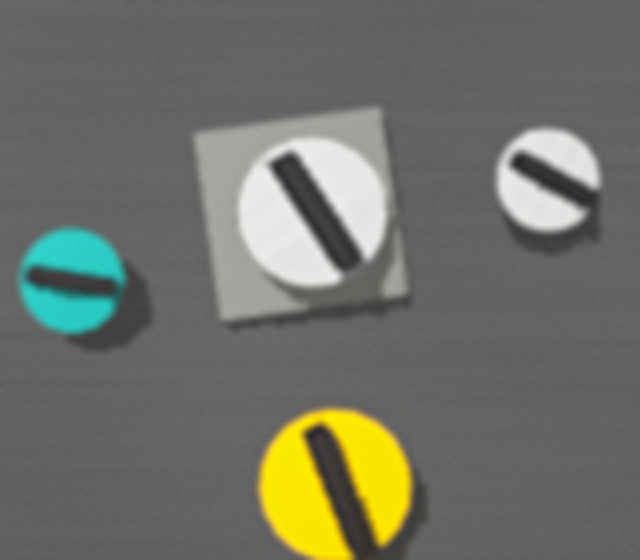

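View pics/c2.png

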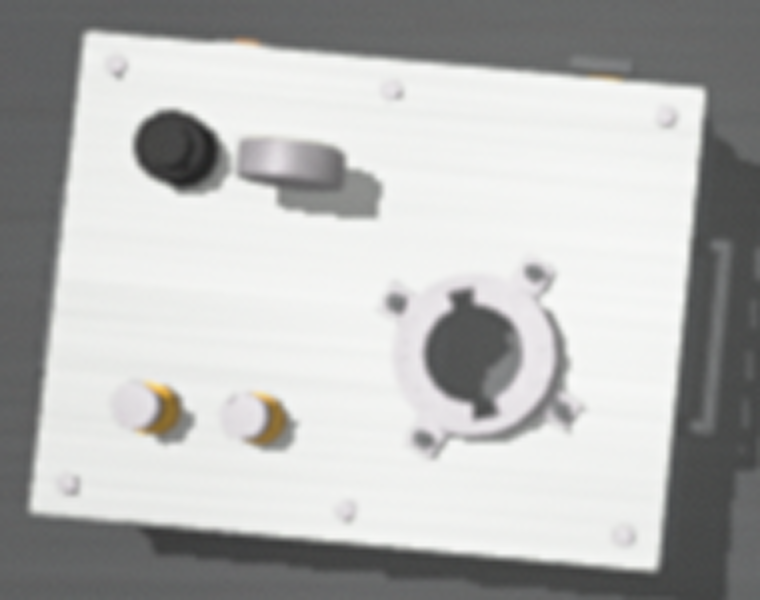

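The crop confirms it. The large white head (crop ≈(313,212)) sits in the grey stand with its wing running from (285,158) to (347,265), about 30° in world. The notches show at crop (461,298) and (485,408), about 12° in world. Next I'll check IK for the whole turn and take a wrist view.

```bash
cat >> h.py <<'E'
def R(adeg):
    a=np.radians(adeg); c,s=np.cos(a),np.sin(a); return np.array([[c,s,0],[s,-c,0],[0,0,-1.]])
E
python3 - <<'E'
from workcell import *
from h import *
c=pickle.load(open('top0.pkl','rb'))
n1,n2=ray(c,195.25,224.5,110),ray(c,201.25,252,110); print('neck',(n1+n2)/2,np.degrees(np.arctan2(*(n1-n2)[1::-1])))
N=(n1+n2)/2
print('head', ray(c,368.2,278,88.5))
for off in (90,-90):
  print(off)
  for nm,x,y,z,w in (('look',468,-163,330,30),('grasp',468,-163,95,30),('up',468,-163,260,30),('neck',N[0],N[1],300,12),('in',N[0],N[1],190,12),('end',N[0],N[1],185,-78)):
    q=inverse_kinematics([x,y,z],R(w+off)); print(nm, None if q is None else np.round(q,2))
E
```

```text
neck [531.15620049 118.30151357 110.        ] 13.366174840163561
head [ 467.45657692 -167.56181521   88.5       ]
90
look [ 0.76  0.24 -0.66  1.72  0.15  1.23  2.16]
grasp [ 0.05  0.48  0.22  2.04 -0.17  0.64  2.48]
up [ 0.75  0.3  -0.66  1.83  0.21  1.08  2.1 ]
neck [-0.49  0.3   0.22  1.69 -0.07  1.16  1.52]
in [-0.42  0.41  0.13  1.83 -0.06  0.91  1.51]
end [-0.67  0.45  0.47  1.85 -0.25  0.91  0.12]
-90
look [-0.67  0.38  1.21  1.78 -0.37  1.24 -0.41]
grasp [-0.42  0.69  0.93  2.06 -0.79  0.8  -0.06]
up [-0.49  0.36  0.93  1.89 -0.33  1.06 -0.47]
neck [-0.89  0.37  0.77  1.71 -0.28  1.17 -1.41]
in [-0.82  0.49  0.69  1.85 -0.38  0.94 -1.32]
end [-1.08  0.77  1.23  1.86 -0.81  1.12 -2.48]
```

```bash
python3 - <<'E'
from workcell import *
from h import *
movep([468,-165,280],R(120)); s=read_state(); print(s['time'],s['qpos'].round(2) if hasattr(s['qpos'],'round') else s['qpos'],s['eef_pos'])
c=camera('wrist'); pickle.dump(c,open('w1.pkl','wb')); cv2.imwrite('pics/w1.png',c['image'])
print(c['cam_to_world'].round(3))
E
```

```text
3.125 [ 0.75  0.28 -0.66  1.8   0.19  1.12  2.12] [ 468.20891743 -164.41615453  279.97888403]
[[-5.00000e-01 -8.18000e-01 -2.84000e-01  3.94802e+02]
 [ 8.66000e-01 -4.72000e-01 -1.65000e-01 -2.06262e+02]
 [ 1.00000e-03 -3.28000e-01  9.45000e-01  4.54839e+02]
 [ 0.00000e+00  0.00000e+00  0.00000e+00  1.00000e+00]]
```

View pics/w1.png

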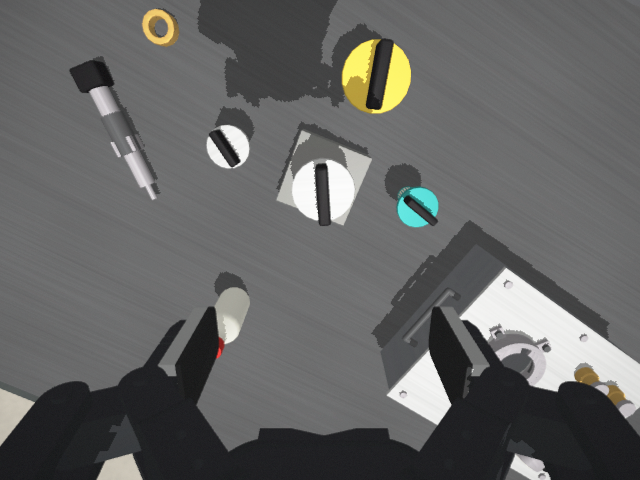

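```bash
python3 - <<'E'
from h import *
c=pickle.load(open('w1.pkl','rb')); im=c['image']; g=im.max(2)
a=cv2.resize(im[120:240,260:390],None,fx=4.5,fy=4.5,interpolation=cv2.INTER_CUBIC); cv2.imwrite('pics/w1c.png',a)
roi=np.zeros_like(g); cv2.circle(roi,(323,190),40,1,-1)
wh=((im.min(2)>170)*roi).astype(np.uint8)
cs,_=cv2.findContours(wh,0,2); cs=[x for x in cs if cv2.contourArea(x)>60]
k=cv2.convexHull(np.vstack(cs)); e=cv2.fitEllipse(k); print('disc',e)
P=np.array([ray(c,*p[0],88.5)[:2] for p in k],np.float32); print(cv2.minEnclosingCircle(P))
# circle LSQ
A=np.c_[2*P,np.ones(len(P))]; s=np.linalg.lstsq(A,(P**2).sum(1),rcond=None)[0]; print('circ',s[:2],np.sqrt(s[2]+s[0]**2+s[1]**2))
m=((g<70)*roi).astype(np.uint8); n,l,st,ce=cv2.connectedComponentsWithStats(m); i=1+np.argmax(st[1:,4]); print(st[i],ce[i])
pts=np.argwhere(l==i)[:,::-1]
W=np.array([ray(c,*p,118.5)[:2] for p in pts],np.float32); r=cv2.minAreaRect(W); print(r)
d=W-W.mean(0);w,v=np.linalg.eigh(d.T@d); print('ang',np.degrees(np.arctan2(v[1,1],v[0,1])))
T=c['cam_to_world']
z=c['range_z']; 
V=[]
for p in pts:
    q=z[p[1],p[0]]
    if q<=0: continue
    x=T@np.array([(p[0]-c['cx'])/c['fx']*q,-(p[1]-c['cy'])/c['fy']*q,-q,1]); V.append(x[:3])
V=np.array(V); print('z pct',np.percentile(V[:,2],[5,50,95])); t=V[V[:,2]>112]; print(len(t),cv2.minAreaRect(t[:,:2].astype(np.float32)))
E
```

```text
disc ((324.7744445800781, 188.89346313476562), (68.92254638671875, 83.69585418701172), 100.8214111328125)
((466.72271728515625, -164.59341430664062), 40.19610595703125)
circ [ 464.5018666  -165.89175182] 38.10874480082274
[315 164  16  62 659] [322.20333839 195.12746586]
((464.6261291503906, -166.66348266601562), (58.064849853515625, 10.84210205078125), 34.0822639465332)
ang -145.84494
z pct [113.3403199  118.05999093 119.30553942]
624 ((466.12744140625, -165.69512939453125), (55.16323471069336, 10.912799835205078), 34.082088470458984)
```

View pics/w1c.png

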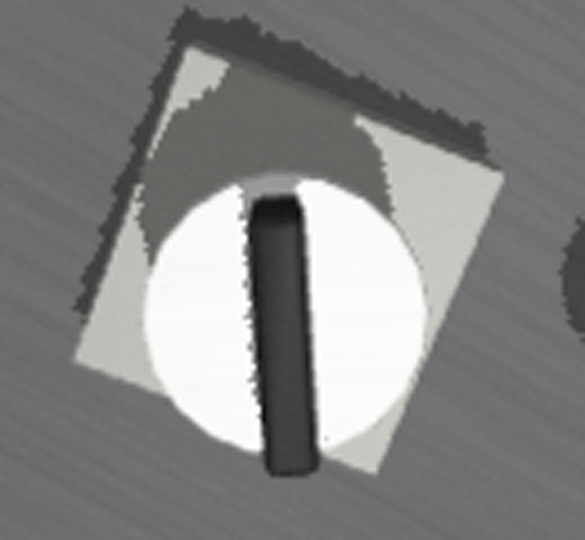

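The crop shows the wing's top face clearly (crop ≈(283,330)). That puts it near (466,-166) with a yaw of 34°. Before grasping, I'll look at the neck with the same camera so that calibration errors cancel.

```bash
python3 - <<'E'
from workcell import *
from h import *
movep([531,118,300],R(104)); s=read_state(); print(s['time'],s['qpos'],s['eef_pos'])
c=camera('wrist'); pickle.dump(c,open('w2.pkl','wb')); cv2.imwrite('pics/w2.png',c['image'])
u,v=proj(c,[531,118,110]).astype(int);print(u,v)
a=cv2.resize(c['image'][v-60:v+60,u-65:u+65],None,fx=4.5,fy=4.5,interpolation=cv2.INTER_CUBIC); cv2.imwrite('pics/w2c.png',a)
E
```

```text
4.2917 [ 0.2226207   0.36884718 -0.73391152  1.65486419  0.26064298  1.2190186
  1.24583963] [531.14001796 116.75867582 299.78739737]
323 193
```

View pics/w2c.png

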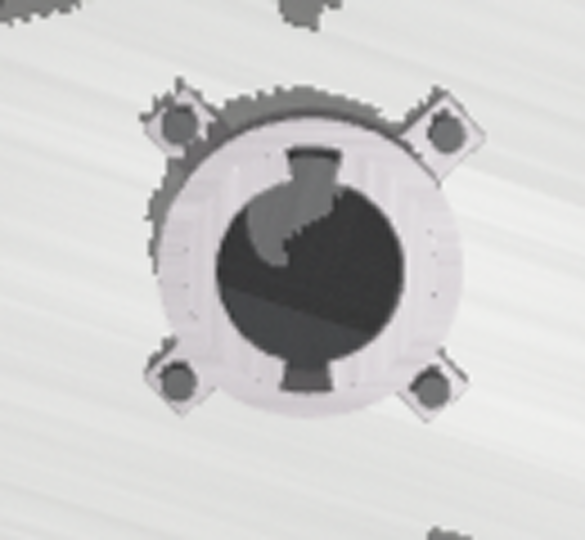

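View pics/w2.png

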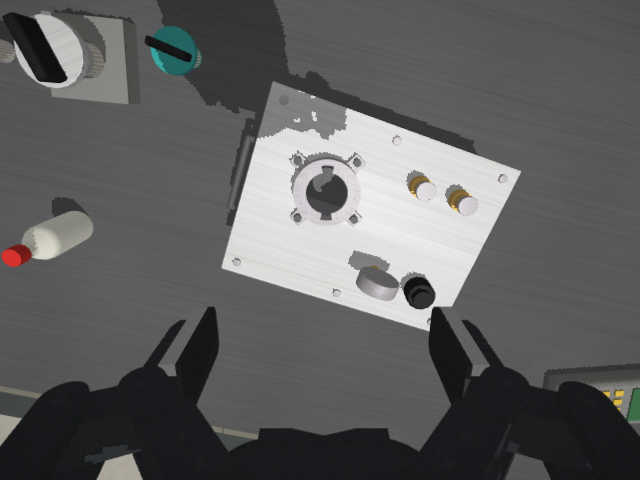

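```bash
python3 - <<'E'
from h import *
c=pickle.load(open('w2.pkl','rb')); im=c['image']; g=im.max(2)
def circ(P):
    A=np.c_[2*P,np.ones(len(P))]; s=np.linalg.lstsq(A,(P**2).sum(1),rcond=None)[0]; return s[:2],np.sqrt(s[2]+s[0]**2+s[1]**2)
u,v=323,193
roi=np.zeros_like(g); cv2.circle(roi,(u+3,v),30,1,-1)
m=((g<165)*roi).astype(np.uint8); n,l,st,ce=cv2.connectedComponentsWithStats(m); i=1+np.argmax(st[1:,4]); print(st[i],ce[i])
cs,_=cv2.findContours((l==i).astype(np.uint8),0,cv2.CHAIN_APPROX_NONE); k=max(cs,key=len)[:,0]
P=np.array([ray(c,*p,110)[:2] for p in k]); C=P.mean(0)
sel=P
for it in range(6):
    C,r=circ(sel); d=np.hypot(*(P-C).T); sel=P[np.abs(d-r)<1.6]
print('bore',C,r,len(sel),len(P))
q=P[d>25]; a=np.degrees(np.arctan2(*(q-C)[:,::-1].T)); print(np.c_[a,d[d>25]].round(1).tolist())
g1=a[np.abs(a)<90]; print(sorted(g1.round(1)))
A2=q[np.abs(a)<90].mean(0)-q[np.abs(a)>90].mean(0); print('notch', np.degrees(np.arctan2(A2[1],A2[0])), (q[np.abs(a)<90].mean(0)+q[np.abs(a)>90].mean(0))/2)
for pz in (118.5,):pass
c1=pickle.load(open('w1.pkl','rb')); print('head',ray(c1,323.6,189.8,88.5))
# manual notch ends
f=lambda x,y:(258+x/4.5-.4,133+y/4.5-.4)
a_,b_=ray(c,*f(314,149),110),ray(c,*f(306,391),110); print(a_,b_,(a_+b_)/2,np.degrees(np.arctan2(*(a_-b_)[1::-1])))
E
```

```text
[ 306  165   42   56 1522] [326.44612352 192.55059133]
bore [530.34662189 120.4849873 ] 20.65978636750507 103 146
[[-159.1, 28.4], [-156.8, 27.5], [-154.9, 27.7], [-156.5, 26.6], [-156.1, 25.6], [1.4, 25.3], [-0.3, 26.6], [0.3, 27.6], [2.4, 27.4], [4.5, 27.2], [6.6, 27.1], [8.8, 26.9], [10.9, 26.9], [13.2, 27.9], [15.3, 26.8], [17.5, 26.9], [19.6, 27.0], [21.8, 27.1], [23.9, 27.2], [24.3, 26.2], [24.7, 25.1], [179.3, 25.1], [179.8, 26.0], [-179.6, 27.0], [-179.2, 27.9], [-177.2, 27.7], [-175.2, 27.5], [-173.2, 27.4], [-171.0, 28.2], [-169.0, 28.2], [-167.0, 28.1], [-165.0, 28.1], [-163.0, 28.2], [-161.1, 28.3]]
[np.float64(-0.3), np.float64(0.3), np.float64(1.4), np.float64(2.4), np.float64(4.5), np.float64(6.6), np.float64(8.8), np.float64(10.9), np.float64(13.2), np.float64(15.3), np.float64(17.5), np.float64(19.6), np.float64(21.8), np.float64(23.9), np.float64(24.3), np.float64(24.7)]
notch 12.081180709783892 [530.06375661 120.45028823]
head [ 465.33956742 -164.88165476   88.5       ]
[503.49993453 114.68253948 110.        ] [557.08652451 126.30344052 110.        ] [530.29322952 120.49299    110.        ] -167.7641817330246
```

Wrist view: the bore centre is at (530.3,120.5) and the notch axis at about 12.1°. The cartridge is at about (465.7,-165.6) with yaw 34.1°. Now I'll grasp it.

```bash
python3 - <<'E'
from workcell import *
from h import *
movep([465.7,-165.6,190],R(124.1)); wait(0.2); s=read_state(); print(s['time'],s['qpos'].round(2),s['eef_pos'])
hit=movel([465.7,-165.6,92.5],max_speed=80,guard=8); s=read_state(); print(hit,s['time'],s['eef_pos'],s['ft_force'],s['qpos'].round(2))
if not hit:
    clamp(); wait(.2); s=read_state(); print(s['time'],s['eef_pos'],s['finger_gap'],s['ft_force'],s['torque'])
c=camera('wrist'); cv2.imwrite('pics/w3.png',c['image']); c=camera('scene'); cv2.imwrite('pics/s3.png',cv2.resize(c['image'][180:340,130:380],None,fx=3,fy=3))
E
```

```text
5.725 [ 0.78  0.4  -0.72  1.92  0.32  0.94  2.08] [ 466.22548255 -164.80314224  190.2714141 ]
False 7.0917 [ 465.96688779 -165.73864003   92.9159046 ] [0.14363465 0.97675484 0.39136538] [ 0.7   0.54 -0.63  2.01  0.46  0.74  1.95]
8.0583 [ 465.73242547 -165.59028998   92.50658777] -0.02098860930724291 [ 0.24797555  0.3133399  -0.28560168] [-0.01210765 -0.05814329  0.00571896]
```

View pics/w3.png

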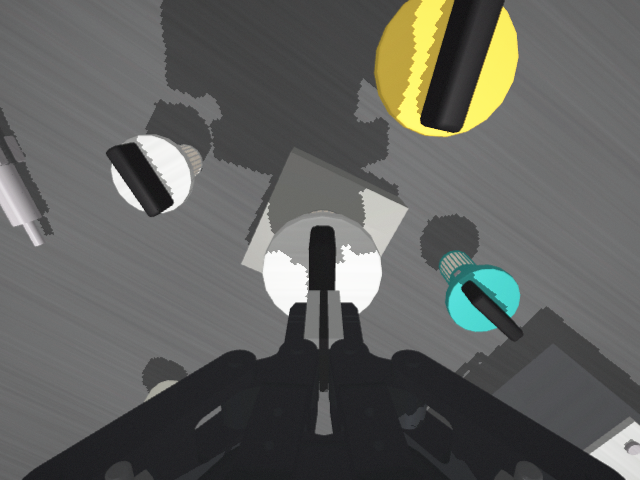

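View pics/s3.png

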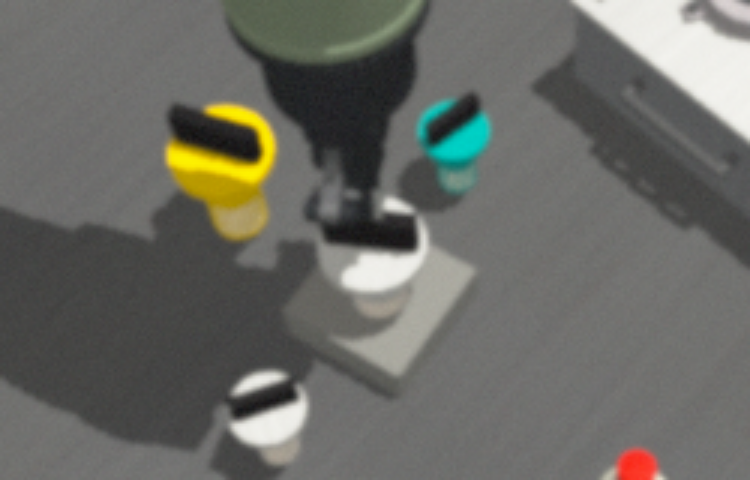

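```bash
python3 - <<'E'
from workcell import *
from h import *
s=read_state(); print(s['finger_gap'],s['eef_pos'])
c=camera('wrist'); z=c['range_z']; T=c['cam_to_world']
im=cv2.resize(c['image'][200:400,240:410],None,fx=3,fy=3); cv2.imwrite('pics/w3c.png',im)
for v in range(210,400,10):
    o=[]
    for u in (300,312,318,324,330,338,345):
        q=z[v,u]; x=T@np.array([(u-c['cx'])/c['fx']*q,-(v-c['cy'])/c['fy']*q,-q,1]); y=x[:3]-s['eef_pos']; y=R(124.1).T@y; o.append(tuple(y.round(0).astype(int).tolist()))
    print(v,o)
E
```

```text
0.08626055196355267 [ 465.69177136 -165.60376106   92.48718382]
210 [(-15, -18, 63), (-7, -18, 63), (-3, -18, 64), (1, -16, 70), (5, -18, 63), (10, -18, 62), (15, -18, 63)]
220 [(-11, -29, 4), (-5, -29, 3), (-2, -29, 5), (1, -29, 3), (4, -29, 4), (8, -29, 4), (12, -29, 5)]
230 [(-11, -24, 4), (-5, -27, -5), (-2, -27, -7), (1, -27, -7), (4, -27, -7), (8, -24, 4), (12, -24, 4)]
240 [(-11, -18, 5), (-4, -27, -20), (-2, -27, -20), (1, -28, -21), (4, -27, -20), (8, -18, 4), (12, -19, 3)]
250 [(-11, -13, 4), (-4, -25, -26), (-2, -24, -24), (1, -25, -27), (4, -25, -25), (8, -13, 4), (12, -13, 5)]
260 [(-12, -7, 4), (-4, -20, -25), (-2, -21, -27), (1, -21, -27), (4, -20, -25), (8, -7, 4), (12, -7, 4)]
270 [(-12, -1, 5), (-4, -15, -26), (-2, -16, -26), (1, -16, -27), (4, -15, -25), (8, -2, 4), (12, -1, 5)]
280 [(-12, 4, 4), (-4, -10, -25), (-2, -11, -26), (1, -10, -25), (4, -11, -26), (8, 4, 4), (12, 4, 4)]
290 [(-12, 10, 3), (-4, -11, -36), (-2, -11, -36), (1, -11, -36), (3, -11, -36), (7, -11, -35), (12, 10, 4)]
300 [(-12, 17, 5), (-4, -11, -45), (-1, -11, -44), (1, -11, -45), (3, -11, -45)
[... 322 characters left out ...]
 -11, -65), (6, -11, -65), (8, -7, -58)]
340 [(-7, -12, -72), (-3, -10, -69), (-1, -10, -70), (1, -10, -69), (3, -10, -69), (5, -12, -72), (8, -12, -73)]
350 [(-7, -13, -79), (-3, -13, -78), (-1, -8, -72), (1, -7, -71), (3, -12, -77), (5, -12, -78), (7, -13, -79)]
360 [(-6, -11, -81), (-3, -12, -82), (-1, -7, -76), (1, -3, -70), (3, -9, -78), (5, -12, -82), (7, -12, -83)]
370 [(-6, -13, -87), (-3, -12, -87), (-1, -5, -78), (1, 1, -70), (3, -6, -79), (5, -13, -88), (7, -12, -87)]
380 [(-6, -13, -91), (-3, -11, -90), (-1, -1, -78), (1, 5, -71), (3, -2, -79), (5, -12, -90), (7, -13, -91)]
390 [(-5, -18, -101), (-3, -9, -91), (-1, 2, -79), (1, 9, -71), (3, 1, -80), (4, -14, -97), (6, -18, -101)]
```

View pics/w3c.png

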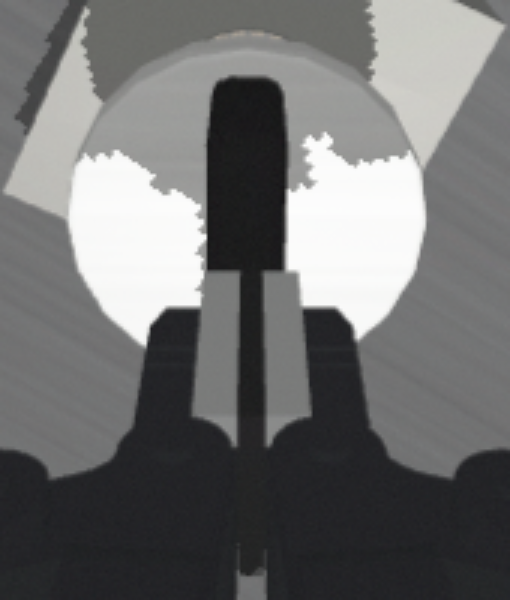

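```bash
python3 - <<'E'
from workcell import *
from h import *
s=read_state()
c=camera('wrist'); 
def t(c,u,v,p,a):
    q=c['range_z'][v,u]; x=c['cam_to_world']@np.array([(u-c['cx'])/c['fx']*q,-(v-c['cy'])/c['fy']*q,-q,1]); return (R(a).T@(x[:3]-p)).round(1).tolist()
for v in range(284,294): print(v,[t(c,u,v,s['eef_pos'],124.1) for u in (314,335)], c['image'][v,314],c['image'][v,335])
for v in range(300,318,2): print(v,[t(c,u,v,s['eef_pos'],124.1) for u in (295,352)])
c1=pickle.load(open('w1.pkl','rb'));
for v in range(302,330,3): print(v,[t(c1,u,v,np.array([468.21,-164.42,279.98]),120) for u in (200,207,213,436,442)])
E
```

```text
284 [[-3.6, -8.0, -24.7], [5.9, -7.7, -24.2]] [28 28 28] [191 194 193]
285 [[-3.5, -8.0, -25.8], [5.9, -6.1, -21.9]] [28 27 27] [191 193 193]
286 [[-3.5, -7.8, -26.2], [5.9, -6.5, -23.7]] [27 27 27] [191 193 193]
287 [[-3.6, -6.9, -25.4], [6.9, 8.2, 3.5]] [29 26 26] [194 194 195]
288 [[-3.6, -6.3, -25.3], [6.9, 8.9, 3.8]] [28 27 28] [190 191 191]
289 [[-3.6, -5.8, -25.3], [6.9, 10.2, 5.2]] [27 28 27] [187 189 189]
290 [[-3.3, -10.7, -35.5], [5.4, -11.4, -36.8]] [87 89 88] [161 164 163]
291 [[-3.2, -11.1, -37.1], [5.4, -11.3, -37.4]] [119 120 119] [128 129 128]
292 [[-3.2, -11.4, -38.5], [5.4, -10.9, -37.6]] [123 124 123] [123 124 122]
293 [[-3.2, -11.5, -39.6], [5.4, -10.9, -38.4]] [123 123 124] [122 123 122]
300 [[-14.7, 16.2, 3.9], [16.1, 15.9, 3.3]]
302 [[-14.7, 17.2, 3.6], [16.2, 17.4, 3.8]]
304 [[-10.9, -7.2, -40.9], [12.4, -6.7, -40.1]]
306 [[-10.8, -7.3, -42.8], [12.2, -7.0, -42.2]]
308 [[-10.7, -7.0, -43.8], [12.0, -7.3, -44.4]]
310 [[-10.6, -7.1, -45.4], [12.0, -6.6, -44.7]]
312 [[-10.5, -7.1, -46.9], [11.9, -7.0, -46.9]]
314 [[-10.4, -7.3, -48.7], [11.7, -7.1, -48.5]]
316 [
[... 513 characters left out ...]
5, -51.8]]
314 [[-44.7, -11.4, -55.4], [-42.5, -10.7, -54.3], [-41.8, -7.9, -49.7], [43.4, -8.9, -51.4], [44.4, -11.0, -54.7]]
317 [[-44.3, -11.1, -56.8], [-41.7, -11.2, -57.0], [-41.9, -6.7, -49.8], [43.6, -7.5, -51.1], [43.3, -11.8, -58.1]]
320 [[-43.8, -10.8, -58.4], [-41.8, -9.8, -56.8], [-41.8, -5.8, -50.6], [43.3, -6.9, -52.3], [43.3, -10.8, -58.4]]
323 [[-43.2, -10.8, -60.3], [-42.0, -8.6, -56.9], [-42.0, -4.4, -50.4], [43.5, -5.4, -51.9], [0.5, -84.5, -174.9]]
326 [[-42.2, -11.5, -63.4], [-42.0, -7.4, -57.0], [-42.3, -2.7, -49.8], [43.4, -4.5, -52.6], [43.4, -8.5, -58.8]]
329 [[-42.1, -10.8, -64.0], [-42.3, -5.8, -56.6], [-42.0, -2.2, -51.2], [43.2, -3.9, -53.7], [43.5, -7.4, -58.9]]
```

The fingers closed on nothing: the gap reads 0, and the wing end is still visible at (321,260) beyond the pads. Wrist depth puts the shut finger ends (row 290) about 36 mm behind the reported TCP, so they stopped about 10 mm above the wing top. The real tip offset is therefore about -36 mm in tool z. I'll open, go lower by that amount under guard, and clamp again.

```bash
python3 - <<'E'
from workcell import *
from h import *
open_gripper()
p=[465.7,-165.6,59]
print(inverse_kinematics(p,R(124.1)))
hit=movel(p,max_speed=50,guard=6); s=read_state(); print(hit,s['time'],s['eef_pos'],s['ft_force'],s['finger_gap'])
if not hit:
    clamp(); wait(.2); s=read_state(); print(s['time'],s['eef_pos'],s['finger_gap'],s['ft_force'],s['torque'])
c=camera('wrist'); pickle.dump(c,open('w4.pkl','wb')); cv2.imwrite('pics/w4.png',c['image'])
E
```

```text
[ 0.66506211  0.58997235 -0.59010362  2.03097788  0.52116492  0.67099854
  1.90064151]
False 9.8583 [ 465.82212218 -165.5849539    59.13011761] [0.06427262 0.2746098  0.79577231] 85.50332066468864
10.725 [ 465.82625026 -165.67487844   59.122445  ] 11.36942991519405 [ 0.72065969 -1.44296841  5.11755098] [-0.27119561  0.10011342 -0.00912391]
```

View pics/w4.png

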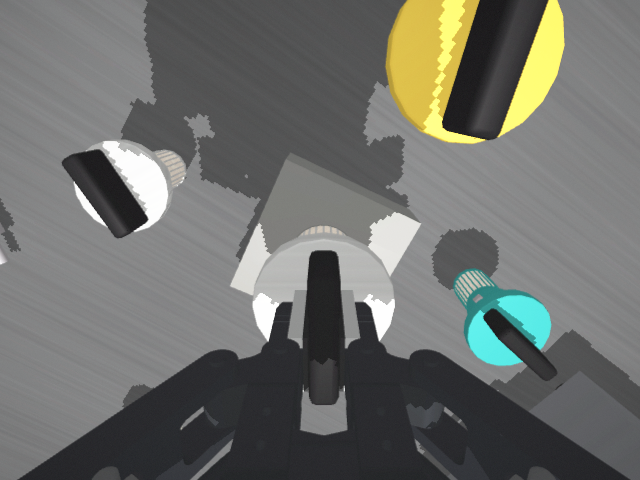

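It's gripped now (gap 11.4 mm), and the wing shows between the pads from row 252 to 404. I'll lift and measure the wing in the tool frame.

```bash
python3 - <<'E'
from workcell import *
from h import *
movel([465.8,-165.6,220],max_speed=150); wait(.2); s=read_state(); print(s['time'],s['eef_pos'],s['finger_gap'],s['ft_force'],s['torque'],s['qpos'].round(2))
c=camera('wrist'); pickle.dump(c,open('w5.pkl','wb')); cv2.imwrite('pics/w5.png',c['image'])
def t(u,v):
    q=c['range_z'][v,u]; x=c['cam_to_world']@np.array([(u-c['cx'])/c['fx']*q,-(v-c['cy'])/c['fy']*q,-q,1]); return (s['tool_rot'].T@(x[:3]-s['eef_pos'])).round(1).tolist()
for v in list(range(240,262,2))+list(range(262,410,8))+list(range(396,410,2)): print(v,c['image'][v,323],t(323,v))
for v in (262,275,285): print(v,[(u,t(u,v),int(c['image'][v,u].max())) for u in range(302,346,3)])
E
```

```text
12.2 [ 465.59647238 -165.46214331  219.4900312 ] 10.992410189524545 [ 0.46662589 -1.1387891  -1.38732073] [ 0.04416393 -0.0314398   0.01853481] [ 0.8   0.36 -0.73  1.88  0.29  1.    2.11]
240 [162 165 164] [0.5, -30.6, -29.2]
242 [149 152 150] [0.5, -29.7, -29.1]
244 [151 153 153] [0.5, -28.8, -29.0]
246 [151 154 153] [0.5, -28.1, -29.5]
248 [150 151 151] [0.5, -26.8, -28.6]
250 [81 82 82] [0.5, -27.5, -32.6]
252 [24 25 24] [0.5, -27.5, -34.7]
254 [25 22 22] [0.5, -27.5, -36.9]
256 [26 26 25] [0.5, -28.0, -40.1]
258 [25 24 24] [0.5, -27.6, -41.2]
260 [27 28 28] [0.5, -27.3, -42.4]
262 [25 22 23] [0.5, -27.2, -44.1]
270 [27 26 26] [0.5, -27.6, -52.1]
278 [26 24 25] [0.5, -26.7, -56.9]
286 [28 28 27] [0.5, -25.3, -60.2]
294 [25 24 24] [0.5, -22.0, -59.8]
302 [25 24 24] [0.5, -18.9, -59.8]
310 [27 27 29] [0.5, -14.8, -58.4]
318 [28 28 28] [0.5, -11.4, -58.2]
326 [27 28 28] [0.5, -9.4, -60.2]
334 [26 26 26] [0.5, -5.0, -58.6]
342 [24 23 24] [0.5, -1.5, -58.6]
350 [27 27 28] [0.5, 1.6, -59.0]
358 [29 29 28] [0.5, 5.3, -58.9]
366 [54 54 54] [0.5, 8.6, -59.3]
374 [51 51 50] [0.5, 12.5, -58.
[... 1174 characters left out ...]
 -54.9], 26), (329, [2.6, -27.0, -55.2], 22), (332, [3.7, -27.2, -55.4], 27), (335, [4.8, -27.2, -55.4], 26), (338, [5.9, -26.6, -54.3], 25), (341, [8.3, -14.4, -28.8], 151), (344, [9.5, -14.6, -29.2], 150)]
285 [(302, [-8.6, -9.9, -29.4], 152), (305, [-7.3, -10.0, -29.6], 150), (308, [-4.8, -23.9, -56.8], 25), (311, [-3.7, -24.7, -58.4], 26), (314, [-2.6, -24.5, -57.8], 29), (317, [-1.6, -25.0, -58.9], 27), (320, [-0.5, -24.9, -58.6], 27), (323, [0.5, -25.2, -59.3], 27), (326, [1.5, -25.2, -59.2], 27), (329, [2.6, -24.6, -58.1], 28), (332, [3.6, -24.9, -58.7], 29), (335, [4.7, -24.8, -58.5], 29), (338, [5.7, -25.0, -58.9], 26), (341, [8.3, -9.6, -28.9], 152), (344, [9.7, -9.3, -28.1], 151)]
```

View pics/w5.png

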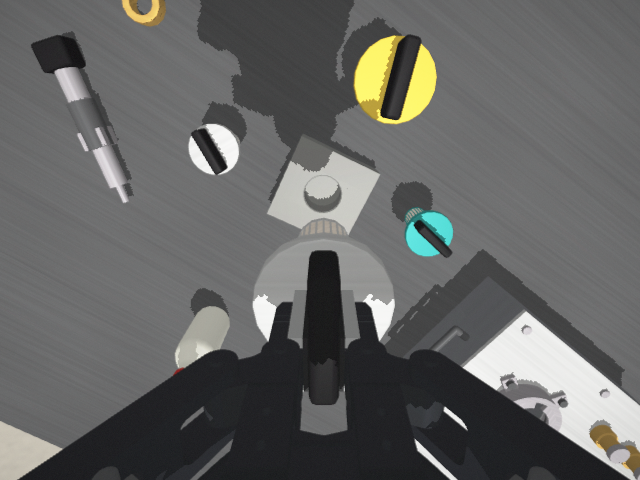

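Held: the wing centre is at tool (0.6, 0.1), with the foot 55 mm ahead of the reported TCP. The stand's bore (322,192) is empty. Next, above the neck at yaw 12.1°.

```bash
python3 - <<'E'
from workcell import *
from h import *
movep([530.3,119.9,200],R(102.1)); wait(.4); s=read_state(); print(s['time'],s['eef_pos'],s['finger_gap'],s['ft_force'],s['qpos'].round(2), s['tool_rot'].round(4).tolist())
c=camera('wrist'); cv2.imwrite('pics/w6.png',c['image'])
hit=movel([530.3,119.9,153],max_speed=60,guard=6); wait(.2); s=read_state(); print(hit,s['time'],s['eef_pos'],s['ft_force'],s['torque'])
c=camera('wrist'); cv2.imwrite('pics/w7.png',c['image'])
E
```

```text
13.775 [530.38569544 119.47119617 200.03394237] 11.09765045031583 [-0.01538306  0.28859264 -3.03943516] [ 0.19  0.47 -0.7   1.79  0.35  1.01  1.13] [[-0.209, 0.9779, 0.0001], [0.9779, 0.209, -0.0], [-0.0001, 0.0001, -1.0]]
False 14.9583 [530.46299852 119.87998587 153.30706566] [-0.386306   -0.7023961  -1.31057288] [-0.04533633  0.02134612  0.08181352]
```

View pics/w7.png

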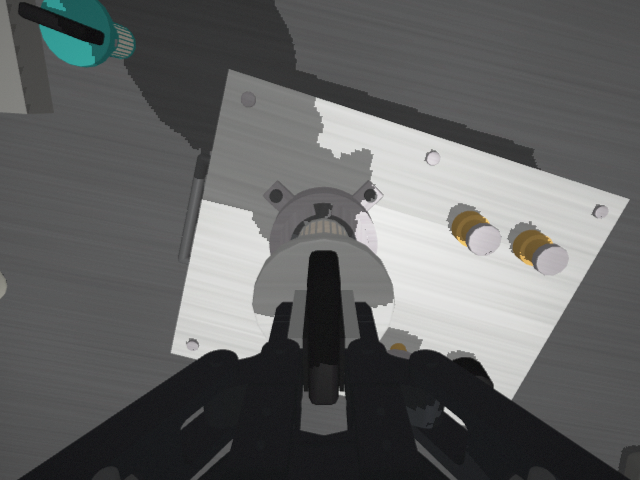

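The cartridge body is inside the bore and the far notch (322,209) lines up with the wing axis. Now a slow guarded descent to feel for spigot contact and the lugs.

```bash
cat >> h.py <<'E'
def st(tag=''):
    from workcell import read_state
    s=read_state(); print(tag,round(s['time'],2),'p',s['eef_pos'].round(2),'h',round(s['eef_pos'][2]-125.2,2),'F',s['ft_force'].round(1),'T',s['torque'].round(2),'gap',round(s['finger_gap'],2)); return s
E
python3 - <<'E'
from workcell import *
from h import *
for z in (148,144,140.5,138.5):
    hit=movel([530.3,119.9,z],max_speed=15,guard=5); st(hit)
    if hit: break
E
```

```text
False 15.49 p [530.25 119.92 147.91] h 22.71 F [-0.1  0.1 -2.6] T [0.04 0.01 0.03] gap 11.55
False 15.91 p [530.25 119.91 143.91] h 18.71 F [-0.1 -0.2 -1.6] T [-0.05 -0.02 -0.01] gap 11.01
False 16.29 p [530.22 119.92 140.41] h 15.21 F [-0.2  0.5 -1.8] T [ 0.02  0.05 -0.04] gap 10.81
False 16.57 p [530.24 119.89 138.41] h 13.21 F [-0.4 -0.3 -1.5] T [-0.04  0.03  0.03] gap 10.89
```

```bash
python3 - <<'E'
from workcell import *
from h import *
for z in (136,134,132,130.7,129.7):
    hit=movel([530.3,119.9,z],max_speed=12,guard=12); st(hit)
    if hit: break
wait(.2); st()
E
```

```text
False 16.93 p [530.24 119.88 135.91] h 10.71 F [-0.7  1.2 -1. ] T [-0.01  0.01  0.04] gap 10.9
False 17.25 p [530.24 119.89 133.92] h 8.72 F [ 0.3 -0.2 -2.3] T [0.02 0.03 0.01] gap 10.82
False 17.57 p [530.24 119.93 131.92] h 6.72 F [-0.4 -0.5 -1.1] T [0.03 0.02 0.04] gap 10.74
False 17.82 p [530.25 119.88 130.64] h 5.44 F [-0.1 -0.1 -0.8] T [ 0.02 -0.03 -0.02] gap 11.01
False 18.07 p [530.28 119.9  129.66] h 4.46 F [-0.4  0.6 -2.1] T [ 0.07 -0.01 -0.01] gap 10.9
 18.27 p [530.32 119.93 129.71] h 4.51 F [-0.2  0.  -2.3] T [-0.06  0.04 -0.03] gap 11.12
```

No spring force has come up by my computed h=4.5, so I'll check the real depth with the cameras before pressing further.

```bash
python3 - <<'E'
from workcell import *
from h import *
s=read_state()
def W(c,u,v):
    q=c['range_z'][v,u]; x=c['cam_to_world']@np.array([(u-c['cx'])/c['fx']*q,-(v-c['cy'])/c['fy']*q,-q,1]); return x[:3].round(1).tolist()
c=camera('wrist'); cv2.imwrite('pics/w8.png',c['image'])
for v in range(190,300,6): print(v,c['image'][v,300],W(c,300,v))
print('wing',W(c,323,330),W(c,323,300))
k=pickle.load(open('w2.pkl','rb'))
print('neck before',[W(k,u,v) for u,v in((300,193),(352,193),(280,220),(370,220))])
k=pickle.load(open('top0.pkl','rb')); print('top',[W(k,u,v) for u,v in((185,240),(213,240),(150,210),(170,260))])
c=camera('scene'); cv2.imwrite('pics/s8.png',cv2.resize(c['image'][90:250,280:500],None,fx=3.5,fy=3.5,interpolation=cv2.INTER_CUBIC))
E
```

```text
190 [122 122 123] [496.8, 99.5, 91.6]
196 [120 121 121] [500.1, 100.2, 92.3]
202 [90 87 91] [501.9, 100.9, 98.8]
208 [103 102 104] [502.3, 101.6, 109.8]
214 [104 101 104] [505.6, 102.3, 109.7]
220 [103 101 104] [508.9, 102.9, 109.9]
226 [105 103 105] [512.5, 103.6, 109.4]
232 [105 102 106] [515.3, 104.2, 111.2]
238 [104 105 104] [502.6, 104.4, 154.8]
244 [123 124 124] [504.0, 104.8, 158.2]
250 [120 122 122] [506.5, 105.3, 158.7]
256 [122 123 123] [509.2, 105.9, 158.6]
262 [121 122 122] [511.7, 106.4, 159.0]
268 [121 122 121] [514.1, 106.9, 159.9]
274 [119 121 120] [517.1, 107.4, 159.3]
280 [118 120 120] [520.1, 108.0, 159.0]
286 [121 122 121] [522.8, 108.5, 159.1]
292 [96 97 96] [521.4, 108.7, 167.2]
298 [94 96 94] [520.8, 109.0, 173.1]
wing [523.1, 118.8, 188.8] [510.8, 116.2, 189.4]
neck before [[536.6, 94.8, 109.3], [523.9, 145.2, 109.9], [574.9, 80.3, 91.5], [551.6, 174.2, 91.8]]
top [[527.9, 140.1, 111.0], [528.4, 93.6, 110.2], [580.0, 204.6, 92.9], [495.1, 168.8, 92.5]]
```

View pics/w8.png

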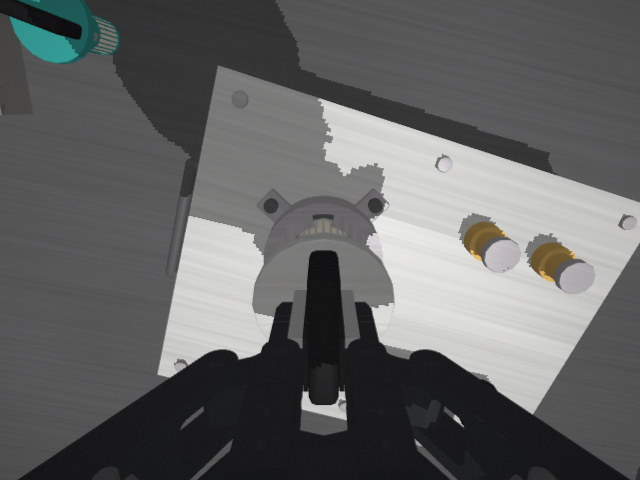

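View pics/s8.png

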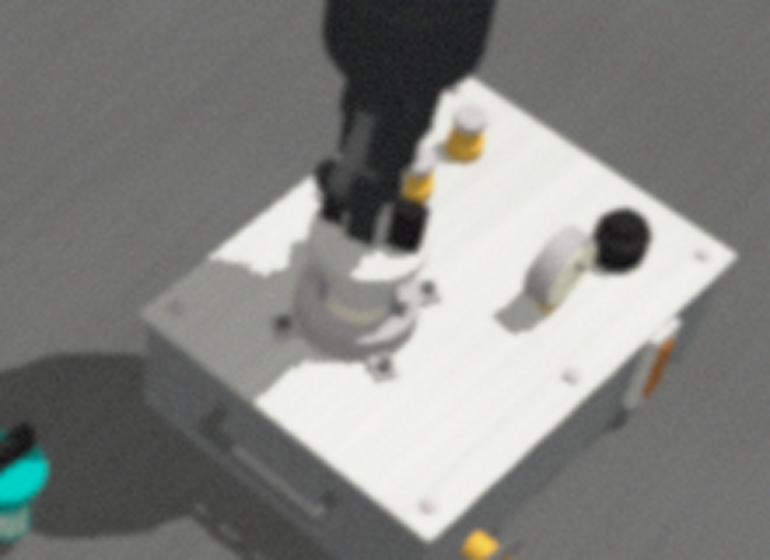

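I made a sign error: the head underside is 19.3 mm above the reported TCP, so h = z_tcp − 90.7. The wing top at z=189 confirms h≈39 now. I'll carry on with the guarded feel using the corrected numbers.

```bash
sed -i 's/125\.2/90.7/' h.py; python3 - <<'E'
from workcell import *
from h import *
H=lambda h:[530.3,119.9,90.7+h]
for h,v in ((27,40),(24,15),(21,15),(17,15),(15,10),(13,10)):
    hit=movel(H(h),max_speed=v,guard=5); st(hit)
    if hit: break
wait(.1); st()
E
```

```text
False 18.82 p [530.13 119.96 117.44] h 26.74 F [ 1.2  1.2 -2. ] T [ 0.03 -0.   -0.01] gap 10.6
False 19.18 p [530.28 119.89 114.66] h 23.96 F [ 0.7  0.6 -1.7] T [ 0.01 -0.03 -0.02] gap 10.9
False 19.52 p [530.23 119.88 111.59] h 20.89 F [ 0.1  0.6 -1.9] T [0.01 0.02 0.07] gap 11.49
False 19.94 p [530.22 119.9  107.59] h 16.89 F [-0.  -0.5 -1.4] T [ 0.    0.01 -0.02] gap 11.04
False 20.29 p [530.25 119.91 105.65] h 14.95 F [-0.2 -0.1 -2.2] T [0.02 0.02 0.02] gap 10.89
False 20.64 p [530.29 119.89 103.65] h 12.95 F [-1.   0.  -1.1] T [0.01 0.04 0.04] gap 11.23
 20.74 p [530.3  119.88 103.7 ] h 13.0 F [ 0.   0.4 -2.1] T [-0.05  0.03 -0.02] gap 11.01
```

The spigot is in with no side force, and the lugs are below the flange top (h=13) without contact. Now to press against the spring.

```bash
python3 - <<'E'
from workcell import *
from h import *
H=lambda h:[530.3,119.9,90.7+h]
for h,v in ((11.5,10),(10,10),(8,10),(6.5,8),(5,8)):
    hit=movel(H(h),max_speed=v,guard=14); s=st(hit)
    if hit or s['ft_force'][2]>20: break
wait(.1); st()
E
```

```text
False 21.04 p [530.33 119.91 102.19] h 11.49 F [ 0.6 -0.7 -0.1] T [ 0.03 -0.12  0.03] gap 10.93
False 21.34 p [530.46 119.93 100.85] h 10.15 F [-1.3 -0.6  4.3] T [-0.16  0.02  0.05] gap 10.93
False 21.69 p [530.45 119.96  98.82] h 8.12 F [-0.7 -0.6  5.3] T [-0.1   0.06 -0.  ] gap 10.91
False 22.02 p [530.43 119.95  97.37] h 6.67 F [-0.8 -0.4  6.4] T [-0.15  0.12  0.04] gap 11.38
False 22.36 p [530.49 119.94  95.91] h 5.21 F [-1.4 -1.6  6.6] T [-0.2   0.25  0.04] gap 10.81
 22.46 p [530.51 119.95  95.96] h 5.26 F [-0.8 -1.4  7.1] T [-0.13  0.21 -0.01] gap 10.7
```

The spring is felt as expected (about 9 N at h≈5.2). I'll turn clockwise in small steps, following the cam down and watching the force and torque.

```bash
python3 - <<'E'
from workcell import *
from h import *
print(inverse_kinematics([530.3,119.9,92.2],R(8)))
for th in (0,6,12,18,24,32,40):
    h=4.9-3.7*th/77
    hit=movel([530.3,119.9,90.7+h],frame=R(102.1-th),max_speed=8 if th==0 else 3 ,guard=12); s=st((hit,th,round(h,2)))
    a=np.degrees(np.arctan2(s['tool_rot'][1,0],s['tool_rot'][0,0])); print('  yaw',a.round(2))
    if hit: break
E
```

```text
[-0.17372711  0.54203131 -0.21446361  1.90080666  0.1680667   0.71596047
 -0.34588718]
(False, 0, 4.9) 22.71 p [530.52 119.99  95.88] h 5.18 F [ 0.1 -0.2  8.2] T [-0.17  0.2   0.01] gap 10.98
  yaw 102.1
(False, 6, 4.61) 22.97 p [530.57 120.06  95.63] h 4.93 F [-0.4  0.2  7.2] T [-0.1   0.13 -0.07] gap 10.87
  yaw 96.06
(False, 12, 4.32) 23.23 p [530.63 120.12  95.4 ] h 4.7 F [ 0.2 -0.3  7.2] T [-0.11  0.09 -0.05] gap 11.11
  yaw 90.06
(False, 18, 4.04) 23.48 p [530.63 120.14  95.09] h 4.39 F [-0.7  0.2  8.3] T [-0.02  0.13 -0.  ] gap 10.9
  yaw 84.06
(False, 24, 3.75) 23.74 p [530.66 120.13  94.82] h 4.12 F [-0.5 -0.3  8.3] T [-0.01  0.04 -0.08] gap 11.11
  yaw 78.06
(False, 32, 3.36) 24.03 p [530.73 120.18  94.5 ] h 3.8 F [ 1.4 -0.2  8.9] T [ 0.    0.04 -0.08] gap 11.01
  yaw 70.06
(False, 40, 2.98) 24.32 p [530.73 120.18  94.11] h 3.41 F [ 0.2 -0.5  9.3] T [-0.07 -0.01 -0.03] gap 10.92
  yaw 62.06
```

```bash
python3 - <<'E'
from workcell import *
from h import *
for th in (48,56,64,71,78,83,87,89):
    h=max(4.9-3.7*th/77,1.2)
    hit=movel([530.3,119.9,90.7+h],frame=R(102.1-th),max_speed=3,guard=12); s=st((hit,th,round(h,2)))
    a=np.degrees(np.arctan2(s['tool_rot'][1,0],s['tool_rot'][0,0])); print('  yaw',a.round(2))
    if hit or abs(s['torque'][2])>1: break
E
```

```text
(False, 48, 2.59) 24.62 p [530.74 120.2   93.72] h 3.02 F [0.5 0.1 8.8] T [-0.01  0.03 -0.01] gap 11.03
  yaw 54.07
(False, 56, 2.21) 24.91 p [530.76 120.18  93.33] h 2.63 F [-0.2 -1.2  8.5] T [-0.07 -0.08 -0.06] gap 10.93
  yaw 46.07
(False, 64, 1.82) 25.2 p [530.76 120.15  92.94] h 2.24 F [-0.2 -0.1  8.4] T [-0.07 -0.05 -0.08] gap 10.7
  yaw 38.06
(False, 71, 1.49) 25.48 p [530.74 120.14  92.55] h 1.85 F [ 0.  -0.   7.8] T [-0.09 -0.08 -0.11] gap 11.46
  yaw 31.06
(False, 78, 1.2) 25.75 p [530.74 120.11  92.25] h 1.55 F [ 0.9 -0.9  8. ] T [-0.03 -0.15 -0.12] gap 10.92
  yaw 24.06
(False, 83, 1.2) 26.0 p [530.69 120.11  92.2 ] h 1.5 F [ 0.5 -0.2  6. ] T [-0.07 -0.16 -0.08] gap 11.02
  yaw 19.06
(False, 87, 1.2) 26.25 p [530.7  120.06  92.2 ] h 1.5 F [ 0.7 -1.3  6.6] T [-0.03 -0.19 -0.1 ] gap 10.55
  yaw 15.07
(False, 89, 1.2) 26.5 p [530.66 120.06  92.2 ] h 1.5 F [0.  0.  5.8] T [-0.06 -0.02  0.01] gap 11.12
  yaw 13.09
```

```bash
python3 - <<'E'
from workcell import *
from h import *
for th in np.arange(90.5,101,1.5):
    hit=movel([530.3,119.9,91.9],frame=R(102.1-th),max_speed=3,guard=12); s=st((hit,th))
    a=np.degrees(np.arctan2(s['tool_rot'][1,0],s['tool_rot'][0,0])); print('  yaw',a.round(2))
    if hit or abs(s['torque'][2])>.6: break
E
```

```text
(False, np.float64(90.5)) 26.75 p [530.58 120.07  92.18] h 1.48 F [-0.3 -1.4  6.6] T [-0.14 -0.    0.39] gap 10.77
  yaw 11.63
(False, np.float64(92.0)) 27.0 p [530.57 120.05  92.17] h 1.47 F [-0.7 -1.4  6.2] T [-0.16 -0.02  0.87] gap 11.22
  yaw 10.16
```

The stop is felt: torque rises 0.4→0.9 N·m at 90–92° of turn, with h≈1.5. I'll ease the torque, let go, retreat straight up and check.

```bash
python3 - <<'E'
from workcell import *
from h import *
movel([530.4,120.0,92.1],frame=R(11.6),max_speed=3); st('ease')
open_gripper(); st('open')
movel([530.4,120.0,200],max_speed=80,guard=10); wait(.2); st('up')
movel([530.4,120.0,285],max_speed=150); wait(.5); s=st('up2')
c=camera('wrist'); cv2.imwrite('pics/w9.png',c['image']); pickle.dump(c,open('w9.pkl','wb'))
k=camera('top'); cv2.imwrite('pics/t9.png',k['image']); k=camera('scene'); cv2.imwrite('pics/s9.png',k['image'])
im=c['image'];u,v=proj(c,[530.4,120,140]).astype(int); print(u,v)
cv2.imwrite('pics/w9c.png',cv2.resize(im[v-70:v+70,u-80:u+80],None,fx=4,fy=4,interpolation=cv2.INTER_CUBIC))
T=c['cam_to_world']; V,U=np.mgrid[v-70:v+70,u-80:u+80]; q=c['range_z'][V,U]
X=np.stack([(U-c['cx'])/c['fx']*q,-(V-c['cy'])/c['fy']*q,-q,np.ones_like(q)],-1)@T.T
z=X[...,2]; wing=X[(z>142)&(z<160)]; print('wing z',np.median(wing[wing[:,2]>148][:,2]),'expect 151.5 at stop'); r=cv2.minAreaRect(wing[wing[:,2]>148][:,:2].astype(np.float32)); print(r)
d=X[(z>115)&(z<128)&(q>0)]; print('disc z',np.median(d[:,2]),'expect 121.5; (x,y) mean',cv2.minEnclosingCircle(d[:,:2].astype(np.float32)))
A=np.c_[d[:,:2]-d[:,:2].mean(0),np.ones(len(d))]; print('tilt',np.linalg.lstsq(A,d[:,2],rcond=None)[0])
E
```

```text
ease 27.25 p [530.55 120.08  92.19] h 1.49 F [-0.7 -0.8  5.2] T [-0.05 -0.1   0.38] gap 11.22
open 27.96 p [530.38 119.98  92.1 ] h 1.4 F [-0.4 -1.   0.7] T [ 0.03 -0.    0.01] gap 85.54
up 29.66 p [530.28 119.99 199.73] h 109.03 F [ 0.3 -0.7 -0.4] T [ 0.02  0.06 -0.04] gap 85.4
up2 30.88 p [530.36 120.03 284.87] h 194.17 F [0.1 0.3 0.5] T [-0.01 -0.01 -0.03] gap 85.12
323 205
wing z 150.91598245971016 expect 151.5 at stop
((530.2959594726562, 120.31694793701172), (11.35739517211914, 55.318233489990234), 11.890595436096191)
disc z 121.23605127127169 expect 121.5; (x,y) mean ((530.3091430664062, 120.58155059814453), 31.869430541992188)
tilt [ 9.18272291e-04 -2.29986360e-03  1.21187484e+02]
```

View pics/w9.png

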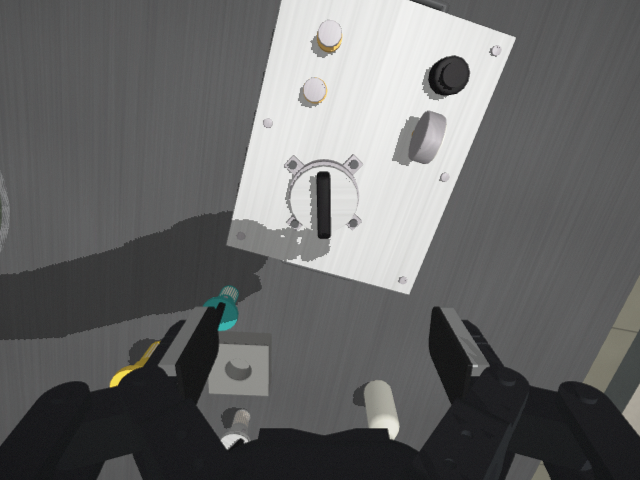

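View pics/s9.png

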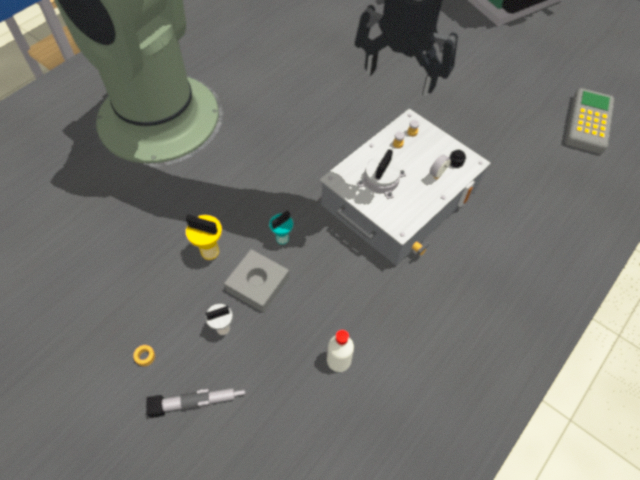

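The wrist view shows the head flat on the neck at (323,205), with the wing at right angles to the notch axis. The scene view shows the bottle (340,350), injector (195,400) and nut (144,355) where they started. Handing in.

```bash
python3 - <<'E'
from workcell import *
print(finish_job()); s=read_state(); print(s['time'])
E
```

```text
the job is handed in; nothing more can be done
None
the job is handed in; nothing more can be done
```

The cartridge is fitted and locked in the bayonet neck, and the job was handed in about 31 s into the 72 s limit; no verdict was reported. I took the large white cartridge from the stand, lowered it through the notches under a force guard, pushed against the spring and turned it clockwise until it met the stop.

**Last checks, after letting go and backing off:**
- **Depth:** the top of the head measured 121.2 mm high (121.5 expected at the stop), which puts its underside about 1.2–1.6 mm above the neck.
- **Position:** it sits within about 0.1 mm of the measured bore centre, tilted about 0.003 rad. The wing is about 90° from the notch axis.
- **Forces:** the reaction stayed under 10 N. Torque at the stop was about 0.9 N·m, and I eased it before opening the gripper.
- **Bystanders:** the bottle, injector and nut look unmoved in the scene picture.

**What disagreed on the way:**
- **Missed grasp:** the first grasp closed on nothing, because the shut finger ends sit about 36 mm behind the reported tool point. I corrected the height from the wrist camera's depth and gripped again.
- **Insertion depth:** I first worked out the depth with a wrong sign, noticed when no spring force appeared, and corrected it from the cameras before pressing.

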